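# Dock a loaded sample tray in the reader

## Task

Slide the blue sample tray with its two vials up the ramp and over the lip onto the reader's deck, without lifting it, then keep pushing until it meets the reader's spring-loaded nose and hold it there with light pressure for about a second so that it registers - never press hard. Then let go and leave the tray lying flat and straight on the deck behind the lip, both vials upright in it and the things around undisturbed.

Things in the scene. Friction and masses are not known exactly. Their poses are not given: they have to be found in the camera images.
- dock: grey docking station fixed to the desk. Origin on the desk top under the crest of the lip, on the centre line; +x is the direction in which the tray is pushed, y left, z up. Ramp rises from desk level at x = -110 mm to the crest, 18 mm high, at x = 0; the lip (x = -1 to +6 mm) drops straight to a flat deck 12 mm above the desk, which runs to the reader
- dock_mouth (a point): point on the desk at the foot of the ramp, on the centre line, dock x = -110 mm; axes as the dock's. From here to the reader run aluminium side rails 32 mm high that leave a channel 118 mm wide for the 110 mm tray. Flared rails 24 mm high widen the mouth to about 156 mm, 60 mm before this point
- reader: white reader head, 60 x 100 x 75 mm, fixed at the end of the deck; origin at the middle of the foot of its front face, on desk level, axes as the dock's, 165 mm past the lip crest. It registers while the tray presses its nose with 5 N or more for half a second; over 15 N damages it. Rubbing of the tray on the deck (2 to 6 N) is felt on top of that when pushing
- nose_hole (a point): hole in the reader's front face, 26 mm above the desk, from which the horizontal, rubber-tipped spring nose (16 mm thick) sticks out towards the lip. It is set by hand: its tip stands anywhere from 19 to 64 mm out of the face, not reported: feel for it. The spring yields 1 mm per 3 N and pushes the tray back some mm when it is let go; that is normal
- tray: loose blue tray, 85 mm long (x), 110 wide (y), 18 thick, 0.26 to 0.5 kg, with a push wall across its rear end (x = -42.5 to -34.5 mm), top 37 mm above the underside. Origin: centre of the underside; +x is the front, which goes first. It starts on the desk before the ramp, a little off line and turned. 13 mm deep sockets at x = 16, y = +-26 mm hold the vials
- vial_white_center (a point): centre of the vial with the white cap, 22 mm across, 48 mm tall, standing loose in the tray's socket; its z axis points up along the vial
- vial_black_center (a point): centre of the vial with the black cap, 22 mm across, 48 mm tall, standing loose in the tray's other socket; its z axis points up along the vial
- jar: bystander: soil jar with a white cap, 62 mm across, 82 mm tall; origin under its base
- dropper: bystander: brown dropper bottle, 34 mm across, 102 mm tall; origin under its base
- eraser: bystander: blue-sleeved eraser, 19 x 44 x 12 mm; origin under its centre
Things that resemble listed ones, but are neither listed nor needed, are in the scene too. There is more than one size of the reader; the one meant has the size given above.

How it is judged:
On the way:
1. the tray, flat on the deck behind the lip, is held against the reader's nose with 5 to 15 N for half a second (contact force between tray and reader above 5 N and x of tray in the frame of dock above 0.048 m and z of tray in the frame of dock below 0.0145 m), for 0.5 s.
At the end, for the whole second after the job is handed in: The tray lies flat (within 3 degrees) and straight (within 7 degrees) at rest on the deck with its rear end behind the lip, both vials stand upright in their sockets, and the robot has let go (x of tray in the frame of dock above 0.047 m and z of tray in the frame of dock between 0.009 and 0.0145 m and angle between tray's own z axis and vertical below 0.05 rad and angle between the x axis of tray and the x axis of dock, either way round below 0.12 rad and linear speed of tray below 0.01 m/s and angle between each of vial_white_center, vial_black_center's own z axis and vertical below 0.2 rad and distance between each of vial_white_center, vial_black_center and tray below 0.052 m); the robot touches nothing.
It fails at once if the nose is pressed with more than 15 N (contact force between tray and reader above 15 N).
It fails at once if the robot presses on the reader itself (contact force between the arm and reader above 3 N).
It fails at once if the tray is lifted clear of the ramp (height (world z) of tray above 0.035 m).
It fails at once if a vial is tipped over or comes out (angle between any of vial_white_center, vial_black_center's own z axis and vertical above 0.5 rad or distance between any of vial_white_center, vial_black_center and tray above 0.06 m).
It fails at once if a bystander is moved by more than 20 mm (distance of any of jar, dropper, eraser from where it was at the start of the episode above 0.02 m).
It also fails if it takes over 72 s, if anything falls off the work surface, if the arm or the gripper's body presses on something with over 40 N, if the wrist force passes 120 N, or if a joint passes its speed limit or range.

## Robot

A 6-joint arm with a two-finger parallel gripper is mounted at the origin on a cart in front of the work surface, level with it; the furniture and walls round the work are solid. World frame = base frame: x ahead of the robot, y to its left, z up, the work surface at z = 0. Lengths are in m, angles in rad, forces in N, time in s.
With the tool pointing down it reaches from about 0.275 to 0.75 m from the base axis. Payload 10.2 kg.
Tool frame: the origin (TCP) lies at the centre of the arm's flange, where the gripper is bolted on; the fingertips stand 166 mm ahead of it and the grasp point (between the pads) lies 147 mm ahead of it; z points along the fingers, y is the direction in which the jaws open and shut (so a half turn about z gives the same grasp; the last joint's range is limited). The gripper opens to 88 mm and grips with 3 to 60 N. Pads are 18 mm wide; open, the fingers measure 123 mm over their backs; the gripper's body (75 mm by 187 mm) begins 45 mm behind the grasp point.
Start: joints at [-1.42, 0.313, 1.498, -0, 1.331, -0.223], TCP at [0.192, -0.489, 0.405] pointing down, gripper open.
Joint ranges: [-2.94, 2.94], [-0.97, 2.17], [0.19, 2.56], [-1.23, 4.37], [0.02, 3.11], [-2.88, 2.88]. Speed limits (rad/s): [2.39, 2.39, 3.01, 3.14, 3.14, 3.14].

## Interface

Orientations are given as a 3x3 rotation matrix whose columns are the frame's x, y, z axes.
In Python, from rig import * gives the robot as it stands.
- The arm moves only by the shell command python3 -m handwheel 'ROWS' [OPENING]. ROWS is JSON, a list of rows, each an object with "linear": the shift along the tool's x, y, z in m, a list of three; "twist": the turn about the tool's z in degrees. A call has exactly 8 rows; each row is the pose to reach, as a shift and turn from the pose measured when the call began, along the tool's axes at that moment; what a row does not reach only later rows make up. A row lasts 1/10 s, in which the tool goes at most 50 mm and 8.59 degrees, less where a joint would pass 70% of its speed; a pose out of reach is approached as far as the arm can. A call with a gripper value outside its range is refused whole. OPENING is the closure in counts, from 0 (fully open) to 255 (shut), set as the call begins (- or left out, the last holds). The fingers move at their own pace and stop on an object; the grip force is fixed at half the most. Time passes only in rows, so rows that repeat a pose let the fingers close, or fill a call up. It gives the time, the measured TCP pose, the force and the opening at its end, in the units of the state.
- state(): the state, without advancing time (a new reading comes with each control period).
- read_camera(name): name is "scene" or "top" or "wrist"; returns the picture (420x560x3 uint8, blue, green, red); there is no depth.
- camera_model(name): a dict with "fx", "fy", "cx", "cy" (pixels), "position" and "attitude" of the camera in the world. Camera axes: x right, y up, looking along -z (the intrinsics and any distortion apply to the point x, -y, -z); pixel columns grow to the right and rows downward; lengths in m; the calibration is good to about 2 mm. A picture is of the moment at which its call begins: read the wrist's pose just before it. camera_model takes no time and is no camera call; for the wrist camera it gives the pose at the moment of the call.
- close_job(): hands the job in, once; it reports no verdict.
The state is a dict: "clock": time; "joints": joint angles; "joint_velocities": joint speeds; "effort": joint torques, N m; "ee_pos": TCP position; "ee_rot": TCP orientation; "force": force on the tool from outside, world axes, zero at the start; "torque": the same for the moment, N m; "opening": finger opening in m.
Only numpy, scipy, OpenCV 4.12 (cv2) and the standard library are available. Lean on these libraries where they do the work, as an engineer would, in place of code of your own. Each camera call takes 0.05 s, during which the arm holds its last target. There are 200 camera calls.

## Working session

There is one attempt and no reset: what is moved stays moved. The work goes in short steps, Python scripts to look and compute and a shell command to move; the robot and the scene stay as the last step left them, time stands still between calls to the robot, and variables do not carry over. Pictures are saved under pics/ and viewed, about 8 in all and at most 12, crops included, and the job is handed in when it is done.

```bash
mkdir -p pics
cat > h.py <<'E'
from rig import *
import numpy as np, cv2
def cm(n):
    c=camera_model(n); return c
def ray(c,u,v):
    d=np.array([(u-c["cx"])/c["fx"],-(v-c["cy"])/c["fy"],-1.0])
    return np.array(c["position"]),np.array(c["attitude"])@d
def onz(c,u,v,z):
    p,d=ray(c,u,v); return p+d*(z-p[2])/d[2]
def proj(c,P):
    q=np.array(c["attitude"]).T@(np.array(P)-np.array(c["position"]))
    return c["cx"]+c["fx"]*q[0]/-q[2], c["cy"]-c["fy"]*q[1]/-q[2]
E
ls
python3 - <<'E'
from h import *
for n in("top","scene"):
    im=read_camera(n); cv2.imwrite(f"pics/{n}0.png",im); c=cm(n); print(n,c)
s=state();print(s["ee_pos"],np.round(s["ee_rot"],3),s["clock"],s["force"])
E
```

```text
h.py
pics
top {'fx': 417.4966404504168, 'fy': 417.4966404504168, 'cx': 282.68685076590117, 'cy': 196.338215345377, 'position': array([ 0.50180494, -0.00852277,  1.0721951 ]), 'attitude': array([[ 0.01422763,  0.9963536 , -0.08412536],
       [-0.99971181,  0.01580149,  0.01807236],
       [ 0.01933576,  0.08384398,  0.99629128]])}
scene {'fx': 471.4663127121006, 'fy': 471.4663127121006, 'cx': 268.51574324168473, 'cy': 212.2543501122, 'position': array([0.0705907 , 0.394692  , 0.77390992]), 'attitude': array([[-0.62992373,  0.570643  , -0.52684216],
       [-0.77659912, -0.45451564,  0.43624459],
       [ 0.00948192,  0.68394598,  0.72947104]])}
[ 0.19168864 -0.48872057  0.40425725] [[ 0.931  0.365 -0.   ]
 [ 0.365 -0.931  0.001]
 [ 0.    -0.001 -1.   ]] 0.1 [-0.19440158  0.2374996   0.94219123]
```

View pics/top0.png

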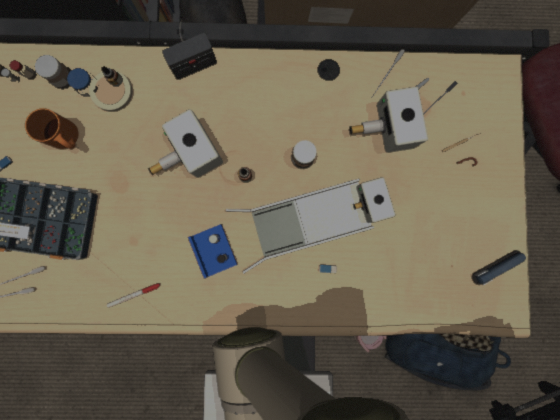

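View pics/scene0.png

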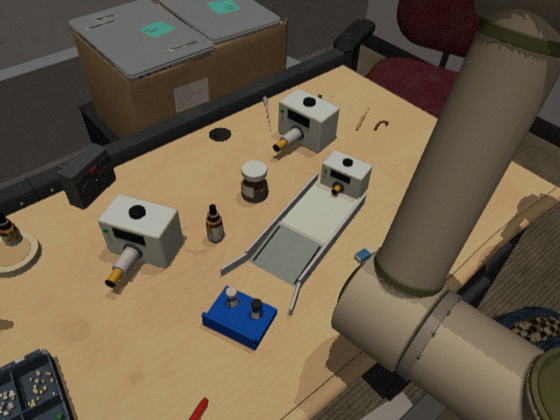

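Candidates. Readers: (192,142), (404,115) and (376,200). Only the third is small and sits at the deck's end, so it is the one. Blue things: the tray (213,250), the eraser (328,268), the bottle cap (80,80) and a marker (500,267). The tray is the one with two vials. I'll check this with a close crop.

Run:
```python
from h import *
im=cv2.imread("pics/top0.png"); c=cm("top")
cr=cv2.resize(im[165:285,180:400],None,fx=3.6,fy=3.6,interpolation=cv2.INTER_CUBIC); 
cr=cv2.convertScaleAbs(cr,alpha=1.4); cv2.imwrite("pics/crop1.png",cr)
hsv=cv2.cvtColor(im,cv2.COLOR_BGR2HSV)
m=cv2.inRange(hsv,(105,130,40),(125,255,255)); m[:,:180]=0;m[:,250:]=0;m[:215]=0;m[285:]=0
k=cv2.findContours(m,0,2)[0]; k=max(k,key=cv2.contourArea); r=cv2.minAreaRect(k); b=cv2.boxPoints(r); print(r,b.tolist())
for z in(0,.018,.037):
    print(z,np.round([onz(c,u,v,z)[:2] for u,v in b],4).tolist())
```

```text
((212.2413787841797, 250.6034393310547), (42.52423095703125, 34.53933334350586), 68.19859313964844) [[188.3103485107422, 237.27586364746094], [220.3793182373047, 224.44827270507812], [236.1724090576172, 263.9310302734375], [204.1034393310547, 276.75860595703125]]
0 [[0.484, 0.2108], [0.5177, 0.1303], [0.4184, 0.0876], [0.3852, 0.1678]]
0.018 [[0.4843, 0.2071], [0.5175, 0.1279], [0.4198, 0.086], [0.3872, 0.1648]]
0.037 [[0.4846, 0.2032], [0.5172, 0.1255], [0.4212, 0.0843], [0.3893, 0.1617]]
```

View pics/crop1.png

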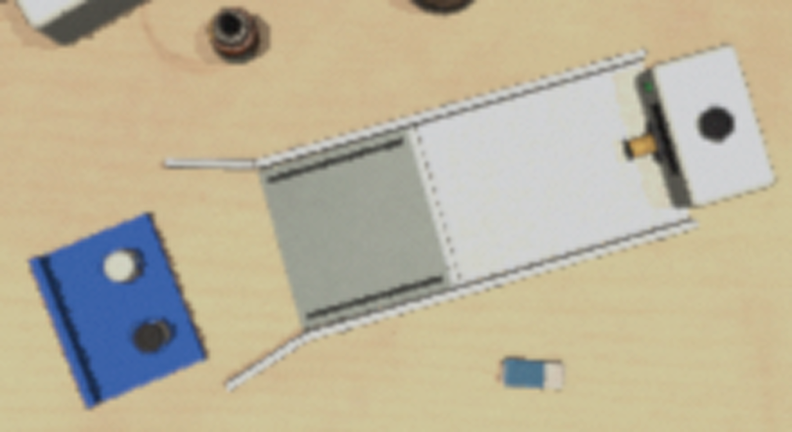

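The crop confirms the choice. The tray's rear wall is on the left edge (35,260)-(90,405), and it holds a white cap (121,266) and a black cap (150,337). The dock's crest line runs (412,130)-(458,283), and the nose tip is at (625,150).

```bash
cat >> h.py <<'E'
def W(c,u,v,z): return onz(c,180+u/3.6-0.5+.5/3.6,165+v/3.6-0.5+.5/3.6,z)
E
python3 - <<'E'
from h import *
c=cm("top")
a,b=W(c,262,161,.032),W(c,645,55,.032); d,e=W(c,305,334,.032),W(c,692,224,.032)
for p,q in((a,b),(d,e)): print("rail",p,q,np.degrees(np.arctan2(*(q-p)[[1,0]])),np.linalg.norm(q-p))
y1=np.arctan2(*(b-a)[[1,0]]);y2=np.arctan2(*(e-d)[[1,0]]);yaw=(y1+y2)/2
X=np.array([np.cos(yaw),np.sin(yaw)]);Y=np.array([-X[1],X[0]])
cr=[W(c,412,130,.018),W(c,458,283,.018)]; 
ycen=np.mean([p[:2]@Y for p in(a,b,d,e)]); xc=np.mean([p[:2]@X for p in cr]); O=X*xc+Y*ycen
print("yaw",np.degrees(yaw),"O",O,"width",[p[:2]@Y-ycen for p in(a,b,d,e)])
f=lambda n,u,v,z:print(n,np.round([(W(c,u,v,z)[:2]-O)@X,(W(c,u,v,z)[:2]-O)@Y],4))
f("crest",412,130,.018);f("crest",458,283,.018);f("foot",262,168,0);f("foot",303,325,0)
f("readertop",735,45,.075);f("readertop",775,183,.075);f("rt",650,70,.075);f("rt",690,207,.075)
f("nosetip",625,150,.026)
f("nosetip34",625,145,.034)
f("wcap",121,266,.053);f("bcap",150,337,.053)
f("wallL",33,260,.037);f("wallR",87,407,.037);f("frL",150,214,.018);f("frR",207,354,.018)
np.savez("dock.npz",X=X,Y=Y,O=O)
E
```

```text
rail [0.55589372 0.04754504 0.032     ] [ 0.63416924 -0.21848181  0.032     ] -73.60405153641287 0.2773037024348547
rail [0.43764324 0.01569159 0.032     ] [ 0.51672764 -0.25105179  0.032     ] -73.48589870523482 0.27822000735048713
yaw -73.54497512082384 O [ 0.52770146 -0.07311068] width [np.float64(0.06121482017828739), np.float64(0.0609288984925026), np.float64(-0.06121529256910602), np.float64(-0.0609284261016837)]
crest [-0.0009  0.0549]
crest [ 0.0009 -0.0568]
foot [-0.1102  0.0585]
foot [-0.1116 -0.0564]
readertop [0.2201 0.0484]
readertop [ 0.2191 -0.0475]
rt [0.1601 0.0475]
rt [ 0.1597 -0.0475]
nosetip [0.1384 0.0009]
nosetip34 [0.1378 0.0042]
wcap [-0.2169  0.0171]
bcap [-0.2103 -0.0339]
wallL [-0.2758  0.0376]
wallR [-0.2657 -0.0683]
frL [-0.1932  0.0474]
frR [-0.1802 -0.0568]
```

```bash
cat >> h.py <<'E'
D=dict(np.load("dock.npz")) if __import__("os").path.exists("dock.npz") else None
def now():
    s=state(); R=np.array(s["ee_rot"]); p=np.array(s["ee_pos"]); X,Y,O=D["X"],D["Y"],D["O"]
    yaw=np.degrees(np.arctan2(R[1,0],R[0,0])); hd=(yaw+180-np.degrees(np.arctan2(X[1],X[0]))+180)%360-180
    f=np.array(s["force"])
    print("t %.2f tool dock x %.1f y %.1f tipz %.1f mm heading %.2f | F dock x %.2f y %.2f z %.2f open %.1f"%(s["clock"],1e3*(p[:2]-O)@X,1e3*(p[:2]-O)@Y,1e3*(p[2]-.166),hd,f[:2]@X,f[:2]@Y,f[2],1e3*s["opening"]))
    return p,R,hd
def to(x,y,tip,hd):  # mm, deg -> shift in tool axes
    p,R,h=now(); X,Y,O=D["X"],D["Y"],D["O"]
    T=np.r_[O+X*x/1e3+Y*y/1e3,tip/1e3+.166]
    print("linear",np.round(R.T@(T-p),4),"twist %.1f"%-((hd-h+180)%360-180))
E
python3 -c "
from h import *
to(-300,-19,150,9)
X,Y,O=D['X'],D['Y'],D['O']
c=cm('top')
for n,u,v,z in(('dropper',230,18,.102),('jar',440,-35,.082)):
  q=W(c,u,v,z)[:2]-O;print(n,q@X,q@Y)"
```

```text
t 0.10 tool dock x 303.4 y -440.0 tipz 238.3 mm heading -85.04 | F dock x -0.28 y -0.12 z 0.94 open 88.0
linear [ 0.4716 -0.5646  0.0889] twist -94.0
dropper -0.10061375143896296 0.15201066538226646
jar 0.042951925880892285 0.1523879842702885
```

```bash
python3 -m handwheel '[{"linear":[0.236,-0.282,0.0],"twist":-68},{"linear":[0.236,-0.282,0.0],"twist":-68},{"linear":[0.236,-0.282,0.0],"twist":-68},{"linear":[0.236,-0.282,0.0],"twist":-68},{"linear":[0.236,-0.282,0.0],"twist":-68},{"linear":[0.236,-0.282,0.0],"twist":-68},{"linear":[0.236,-0.282,0.0],"twist":-68},{"linear":[0.236,-0.282,0.0],"twist":-68}]' 110; python3 -c "
from h import *
to(-300,-19,150,9)"
```

```text
clock: 0.9
ee_pos: [0.3086, -0.1368, 0.4046]
ee_rot: [[0.001, 1.0, 0.0], [1.0, -0.001, 0.002], [0.002, 0.0, -1.0]]
force: [0.1, -0.8, 0.2]
opening: 0.05
t 0.90 tool dock x -1.0 y -228.2 tipz 238.6 mm heading -16.52 | F dock x 0.82 y -0.12 z 0.23 open 50.0
linear [0.346  0.1155 0.0891] twist -25.5
```

```bash
python3 -m handwheel '[{"linear":[0.346,0.1155,0.089],"twist":-25.5},{"linear":[0.346,0.1155,0.089],"twist":-25.5},{"linear":[0.346,0.1155,0.089],"twist":-25.5},{"linear":[0.346,0.1155,0.089],"twist":-25.5},{"linear":[0.346,0.1155,0.089],"twist":-25.5},{"linear":[0.346,0.1155,0.089],"twist":-25.5},{"linear":[0.346,0.1155,0.089],"twist":-25.5},{"linear":[0.346,0.1155,0.089],"twist":-25.5}]'; python3 -c "
from h import *
to(-300,-19,14,9)
cv2.imwrite('pics/w1.png',read_camera('wrist'))
"
```

```text
clock: 1.7
ee_pos: [0.4245, 0.2121, 0.3149]
ee_rot: [[-0.432, 0.902, -0.001], [0.902, 0.432, 0.002], [0.002, -0.0, -1.0]]
force: [-0.4, -0.8, 0.7]
opening: 0.0502
t 1.70 tool dock x -302.8 y -18.1 tipz 148.9 mm heading 9.11 | F dock x 0.68 y -0.57 z 0.69 open 50.2
linear [-0.0029 -0.0012  0.1349] twist 0.1
```

View pics/w1.png

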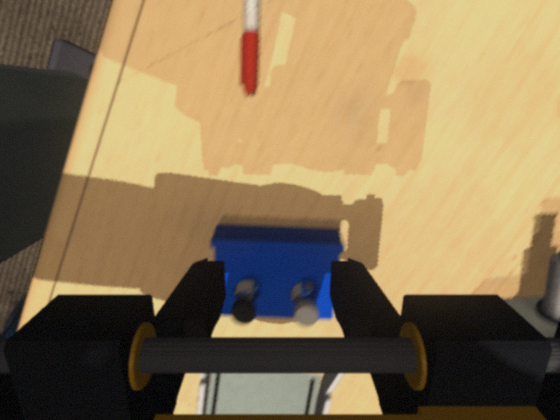

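The wrist view shows the tray's rear wall edge at (215,228)-(340,230), with both vials upright. I'll check that position against the top-view estimate.

Run:
```python
from h import *
c=cm("wrist");X,Y,O=D['X'],D['Y'],D['O']
im=cv2.imread("pics/w1.png");hsv=cv2.cvtColor(im,cv2.COLOR_BGR2HSV);m=cv2.inRange(hsv,(105,130,30),(125,255,255))
for u in(225,250,280,310,330):
    r=np.where(m[200:330,u]>0)[0]+200; print(u,r[0],r[-1],im[r[0]:r[0]+28:3,u].tolist()[:10])
for u,v,z in((214,243,.037),(342,246,.037),(217,228,0.037),(338,228,.037),(217,228,0),(338,228,0)):
    q=onz(c,u,v,z)[:2]-O;print(u,v,z,q@X,q@Y)
p,R,h=now(); print("tip px",proj(c,p+R@np.array([0,0,.166])))
```

```text
225 236 313 [[54, 34, 26], [72, 37, 28], [94, 44, 28], [96, 44, 22], [96, 44, 19], [105, 49, 28], [101, 47, 21], [101, 43, 21], [104, 48, 26], [91, 39, 16]]
250 232 278 [[58, 30, 24], [56, 32, 27], [56, 28, 20], [82, 38, 24], [99, 45, 27], [98, 43, 20], [103, 48, 25], [103, 42, 21], [106, 47, 25], [101, 40, 17]]
280 232 315 [[55, 30, 27], [56, 33, 28], [55, 29, 26], [76, 37, 24], [98, 45, 25], [100, 42, 21], [94, 39, 13], [101, 44, 17], [105, 46, 22], [103, 43, 20]]
310 237 297 [[57, 33, 28], [60, 35, 28], [81, 42, 27], [100, 49, 26], [96, 41, 23], [98, 46, 27], [101, 44, 18], [99, 44, 19], [101, 46, 19], [101, 41, 17]]
330 242 316 [[66, 34, 32], [90, 46, 33], [102, 50, 31], [97, 46, 30], [99, 44, 25], [105, 49, 32], [96, 44, 21], [83, 36, 22], [86, 42, 23], [82, 37, 22]]
214 243 0.037 -0.26847070893895 -0.06168332366975032
342 246 0.037 -0.28225007563696436 0.040257092943783164
217 228 0.037 -0.2816616544608682 -0.060660397121767254
338 228 0.037 -0.29687919073491353 0.03379578636534064
217 228 0 -0.2666787299199844 -0.06528225917615917
338 228 0 -0.28409875341216256 0.04284489792044064
t 1.75 tool dock x -304.1 y -17.3 tipz 148.3 mm heading 9.15 | F dock x -0.07 y -1.89 z -1.29 open 50.3
tip px (np.float64(274.1491172547336), np.float64(280.9535018994991))
```

```bash
python3 -m handwheel '[{"linear":[0,0.004,0.04],"twist":0},{"linear":[0,0.004,0.08],"twist":0},{"linear":[0,0.004,0.12],"twist":0},{"linear":[0,0.004,0.135],"twist":0},{"linear":[0,0.004,0.135],"twist":0},{"linear":[-0.005,0.004,0.135],"twist":0},{"linear":[-0.010,0.004,0.135],"twist":0},{"linear":[-0.014,0.004,0.135],"twist":0}]'; python3 -c "
from h import *
now()"
```

```text
clock: 2.55
ee_pos: [0.435, 0.2026, 0.1803]
ee_rot: [[-0.432, 0.902, 0.0], [0.902, 0.432, 0.003], [0.002, 0.002, -1.0]]
force: [0.2, -0.7, -0.2]
opening: 0.0501
t 2.55 tool dock x -290.6 y -10.8 tipz 14.3 mm heading 9.13 | F dock x 0.77 y 0.02 z -0.17 open 50.1
```

```bash
python3 -m handwheel '[{"linear":[-0.006,0,0],"twist":0},{"linear":[-0.012,0,0],"twist":0},{"linear":[-0.018,0,0],"twist":0},{"linear":[-0.024,0,0],"twist":0},{"linear":[-0.030,0,0],"twist":0},{"linear":[-0.036,0,0],"twist":0},{"linear":[-0.042,0,0],"twist":0},{"linear":[-0.048,0,0],"twist":0}]'; python3 -c "
from h import *
now()
for n in ('wrist','top'): cv2.imwrite('pics/%s2.png'%n,read_camera(n))
a=cv2.imread('pics/wrist2.png');b=cv2.imread('pics/top2.png')[160:300,160:400]
b=cv2.resize(b,(560,327));
cv2.imwrite('pics/m2.png',np.vstack([a[160:],b]))
"
```

```text
clock: 3.35
ee_pos: [0.4559, 0.159, 0.1805]
ee_rot: [[-0.432, 0.902, 0.001], [0.902, 0.432, 0.003], [0.003, 0.002, -1.0]]
force: [-2.6, 4.9, 4.4]
opening: 0.05
t 3.35 tool dock x -243.0 y -3.1 tipz 14.5 mm heading 9.13 | F dock x -5.41 y -1.16 z 4.43 open 50.0
```

View pics/m2.png

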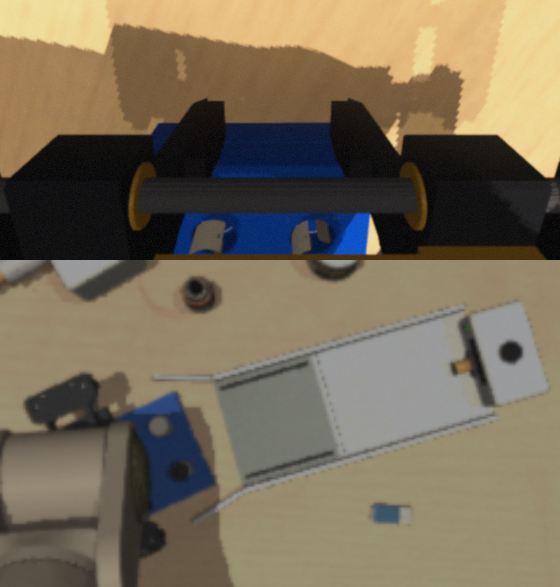

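The tray sits square against both fingers. Its front corners are at about (178,393) and (216,487) in the lower panel, and it points into the mouth.

Run:
```python
from h import *
c=cm("top");X,Y,O=D['X'],D['Y'],D['O']
for u,v,z in((178,393,.018),(216,487,.018),(158,427,.053),(179,471,.053)):
    q=onz(c,160+u/2.333,160+(v-260)/2.333,z)[:2]-O;print(q@X,q@Y)
```

```text
-0.1523887343793304 0.05442400636965233
-0.1394808612120292 -0.053705433626427705
-0.17884030973496498 0.02385897727985088
-0.16969580049837932 -0.025904297371332246
```

```bash
python3 -c "
from h import *
to(-204,6,14,0)"
```

```text
t 3.45 tool dock x -242.6 y -3.0 tipz 14.3 mm heading 9.11 | F dock x -0.11 y 0.08 z -0.39 open 50.2
linear [-0.0395  0.0028  0.0003] twist 9.1
```

```bash
python3 -m handwheel '[{"linear":[-0.006,0,0],"twist":1},{"linear":[-0.012,0,0],"twist":2.2},{"linear":[-0.018,0.001,0],"twist":3.5},{"linear":[-0.024,0.001,0],"twist":5},{"linear":[-0.030,0.002,0],"twist":6.5},{"linear":[-0.035,0.002,0],"twist":8},{"linear":[-0.039,0.003,0],"twist":9.1},{"linear":[-0.0395,0.003,0],"twist":9.1}]'
python3 - <<'E'
from h import *
now()
im=read_camera("top");cv2.imwrite("pics/top3.png",im)
b=cv2.resize(im[190:280,200:320],None,fx=5,fy=5,interpolation=cv2.INTER_CUBIC);cv2.imwrite("pics/c3.png",b)
E
```

```text
clock: 4.25
ee_pos: [0.4761, 0.1239, 0.1802]
ee_rot: [[-0.282, 0.959, 0.001], [0.959, 0.282, 0.003], [0.002, 0.002, -1.0]]
force: [-1.0, 3.8, 1.5]
opening: 0.0501
t 4.25 tool dock x -203.6 y 6.3 tipz 14.2 mm heading -0.07 | F dock x -3.89 y 0.08 z 1.54 open 50.1
```

View pics/c3.png

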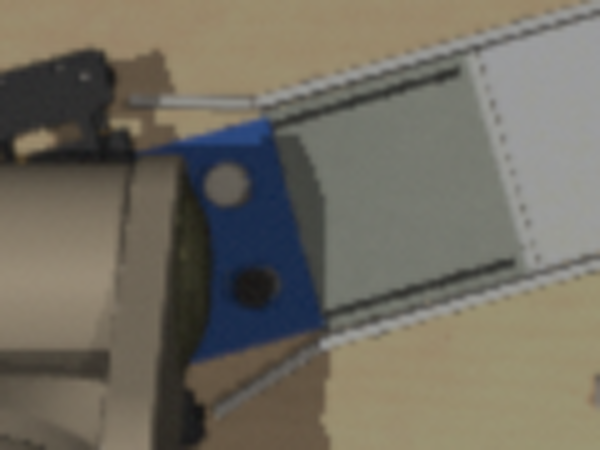

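The tray is square at the ramp's foot and centred between the rails, with front corners at (272,120) and (325,328). Now up the ramp.

```bash
python3 -m handwheel '[{"linear":[-0.005,0,0],"twist":0},{"linear":[-0.010,0,0],"twist":0},{"linear":[-0.015,0,0],"twist":0},{"linear":[-0.020,-0.001,0],"twist":0},{"linear":[-0.025,-0.001,-0.001],"twist":0},{"linear":[-0.030,-0.002,-0.001],"twist":0},{"linear":[-0.035,-0.002,-0.002],"twist":0},{"linear":[-0.040,-0.002,-0.002],"twist":0}]'; python3 -c "
from h import *
now()"; python3 -m handwheel '[{"linear":[-0.005,0,0],"twist":0},{"linear":[-0.010,0,0],"twist":0},{"linear":[-0.015,0,-0.001],"twist":0},{"linear":[-0.020,-0.001,-0.001],"twist":0},{"linear":[-0.025,-0.001,-0.002],"twist":0},{"linear":[-0.030,-0.001,-0.002],"twist":0},{"linear":[-0.035,-0.002,-0.003],"twist":0},{"linear":[-0.040,-0.002,-0.003],"twist":0}]'; python3 -c "
from h import *
now()"
```

```text
clock: 5.1
ee_pos: [0.4855, 0.0847, 0.1822]
ee_rot: [[-0.283, 0.959, 0.001], [0.959, 0.283, 0.002], [0.002, 0.002, -1.0]]
force: [0.0, 2.0, -1.4]
opening: 0.0502
t 5.10 tool dock x -163.3 y 4.2 tipz 16.2 mm heading -0.03 | F dock x -1.89 y 0.56 z -1.38 open 50.2
clock: 5.9
ee_pos: [0.4952, 0.0455, 0.1855]
ee_rot: [[-0.283, 0.959, 0.003], [0.959, 0.283, 0.003], [0.002, 0.003, -1.0]]
force: [2.4, 4.9, -2.1]
opening: 0.0501
t 5.90 tool dock x -122.9 y 2.4 tipz 19.5 mm heading -0.02 | F dock x -4.03 y 3.74 z -2.12 open 50.1
```

```bash
python3 -m handwheel '[{"linear":[-0.005,0,-0.001],"twist":0},{"linear":[-0.010,0,-0.001],"twist":0},{"linear":[-0.015,0,-0.002],"twist":0},{"linear":[-0.020,0,-0.003],"twist":0},{"linear":[-0.025,0,-0.003],"twist":0},{"linear":[-0.030,0,-0.004],"twist":0},{"linear":[-0.035,0,-0.004],"twist":0},{"linear":[-0.040,0,-0.005],"twist":0}]'; python3 -c "
from h import *
now()"; python3 -m handwheel '[{"linear":[-0.0025,0,-0.001],"twist":0},{"linear":[-0.005,0,-0.001],"twist":0},{"linear":[-0.0075,0,-0.001],"twist":0},{"linear":[-0.010,0,-0.002],"twist":0},{"linear":[-0.0125,0,-0.002],"twist":0},{"linear":[-0.015,0,-0.002],"twist":0},{"linear":[-0.0175,0,-0.003],"twist":0},{"linear":[-0.020,0,-0.003],"twist":0}]'; python3 -c "
from h import *
now()
for n in ('scene','top'): cv2.imwrite('pics/%s4.png'%n,read_camera(n))
a=cv2.resize(cv2.imread('pics/scene4.png')[140:300,210:400],None,fx=3,fy=3)
cv2.imwrite('pics/m4.png',a)
"
```

```text
clock: 6.7
ee_pos: [0.5066, 0.0068, 0.1905]
ee_rot: [[-0.283, 0.959, 0.003], [0.959, 0.283, 0.003], [0.002, 0.004, -1.0]]
force: [1.7, 5.9, -0.1]
opening: 0.0502
t 6.70 tool dock x -82.6 y 2.4 tipz 24.5 mm heading -0.02 | F dock x -5.20 y 3.30 z -0.08 open 50.2
clock: 7.5
ee_pos: [0.5125, -0.0123, 0.1939]
ee_rot: [[-0.283, 0.959, 0.003], [0.959, 0.283, 0.003], [0.002, 0.004, -1.0]]
force: [-0.4, 9.0, 3.8]
opening: 0.0498
t 7.50 tool dock x -62.6 y 2.6 tipz 27.9 mm heading -0.02 | F dock x -8.73 y 2.11 z 3.81 open 49.8
```

View pics/m4.png

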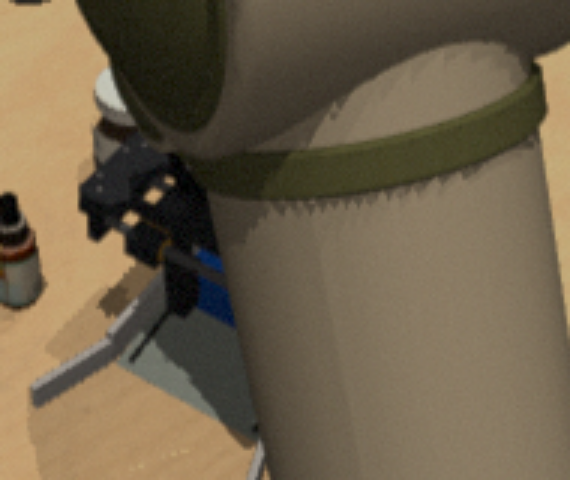

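The arm hides the tray here (the wall shows blue at (215,285), nothing disturbed). I'll rely on forces and the top view while crossing the crest slowly.

```bash
python3 -m handwheel '[{"linear":[-0.002,0,0],"twist":0},{"linear":[-0.004,0,0],"twist":0},{"linear":[-0.006,0,-0.001],"twist":0},{"linear":[-0.008,0,-0.001],"twist":0},{"linear":[-0.010,0,-0.001],"twist":0},{"linear":[-0.012,0,-0.001],"twist":0},{"linear":[-0.014,0,-0.001],"twist":0},{"linear":[-0.016,0,-0.001],"twist":0}]'; python3 -c "
from h import *
now()"; python3 -m handwheel '[{"linear":[-0.002,0,0],"twist":0},{"linear":[-0.004,0,0],"twist":0},{"linear":[-0.006,0,0],"twist":0},{"linear":[-0.008,0,0],"twist":0},{"linear":[-0.010,0,0],"twist":0},{"linear":[-0.012,0,0],"twist":0},{"linear":[-0.014,0,0],"twist":0},{"linear":[-0.016,0,0],"twist":0}]'; python3 -c "
from h import *
now()
im=read_camera('top');cv2.imwrite('pics/top5.png',im)
cv2.imwrite('pics/c5.png',cv2.resize(im[160:280,250:410],None,fx=4,fy=4,interpolation=cv2.INTER_CUBIC))
"
```

```text
clock: 8.4
ee_pos: [0.5171, -0.028, 0.1949]
ee_rot: [[-0.283, 0.959, 0.004], [0.959, 0.283, 0.003], [0.002, 0.004, -1.0]]
force: [0.5, 5.8, 1.9]
opening: 0.0498
t 8.40 tool dock x -46.2 y 2.6 tipz 28.9 mm heading -0.04 | F dock x -5.39 y 2.14 z 1.95 open 49.8
clock: 9.2
ee_pos: [0.5216, -0.0436, 0.1948]
ee_rot: [[-0.283, 0.959, 0.003], [0.959, 0.283, 0.003], [0.002, 0.004, -1.0]]
force: [0.2, 2.5, 0.6]
opening: 0.05
t 9.20 tool dock x -30.0 y 2.5 tipz 28.8 mm heading -0.04 | F dock x -2.34 y 0.95 z 0.62 open 50.0
```

View pics/c5.png

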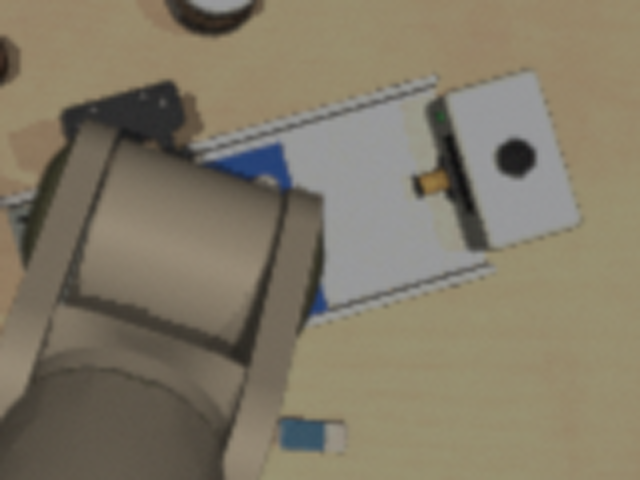

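```bash
python3 -m handwheel '[{"linear":[-0.002,0,0],"twist":0},{"linear":[-0.004,0,0],"twist":0},{"linear":[-0.006,0,0],"twist":0},{"linear":[-0.008,0,0],"twist":0},{"linear":[-0.010,0,0],"twist":0},{"linear":[-0.012,0,0],"twist":0},{"linear":[-0.014,0,0],"twist":0},{"linear":[-0.016,0,0],"twist":0}]'; python3 -c "
from h import *
now()"; python3 -m handwheel '[{"linear":[-0.002,0,0],"twist":0},{"linear":[-0.004,0,0],"twist":0},{"linear":[-0.006,0,0],"twist":0},{"linear":[-0.008,0,0],"twist":0},{"linear":[-0.010,0,0],"twist":0},{"linear":[-0.012,0,0],"twist":0},{"linear":[-0.014,0,0],"twist":0},{"linear":[-0.016,0,0],"twist":0}]'; python3 -c "
from h import *
now()"; python3 -m handwheel '[{"linear":[-0.001,0,0],"twist":0},{"linear":[-0.002,0,0],"twist":0},{"linear":[-0.003,0,0],"twist":0},{"linear":[-0.004,0,0],"twist":0},{"linear":[-0.005,0,0],"twist":0},{"linear":[-0.006,0,0],"twist":0},{"linear":[-0.007,0,0],"twist":0},{"linear":[-0.008,0,0],"twist":0}]'; python3 -c "
from h import *
now()
im=read_camera('top');cv2.imwrite('pics/top6.png',im)
cv2.imwrite('pics/c6.png',cv2.resize(im[160:280,250:410],None,fx=4,fy=4,interpolation=cv2.INTER_CUBIC))
"
```

```text
clock: 10.05
ee_pos: [0.5262, -0.0594, 0.1947]
ee_rot: [[-0.282, 0.959, 0.003], [0.959, 0.282, 0.003], [0.002, 0.004, -1.0]]
force: [-0.3, 1.8, -0.5]
opening: 0.0502
t 10.05 tool dock x -13.5 y 2.4 tipz 28.7 mm heading -0.05 | F dock x -1.85 y 0.24 z -0.52 open 50.2
clock: 10.85
ee_pos: [0.5308, -0.0749, 0.1947]
ee_rot: [[-0.282, 0.959, 0.003], [0.959, 0.282, 0.003], [0.002, 0.004, -1.0]]
force: [-0.9, 1.7, -1.1]
opening: 0.0506
t 10.85 tool dock x 2.6 y 2.4 tipz 28.7 mm heading -0.05 | F dock x -1.92 y -0.34 z -1.15 open 50.6
clock: 11.65
ee_pos: [0.5331, -0.0826, 0.1947]
ee_rot: [[-0.282, 0.959, 0.003], [0.959, 0.282, 0.003], [0.002, 0.004, -1.0]]
force: [-0.2, 3.8, 0.5]
opening: 0.0503
t 11.65 tool dock x 10.6 y 2.5 tipz 28.7 mm heading -0.05 | F dock x -3.73 y 0.93 z 0.46 open 50.3
```

View pics/c6.png

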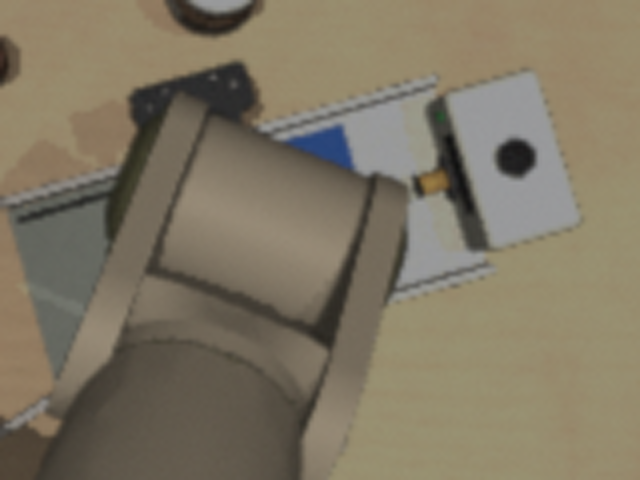

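The tray front is on the deck at about (345,127), with the nose tip at (413,185), so there is still a clear gap.

```bash
python3 - <<'E'
from h import *
c=cm("top");X,Y,O=D['X'],D['Y'],D['O']
for u,v,z in((346,127,.030),(353,160,.030),(413,185,.026),(413,176,.034)):
    q=onz(c,250+u/4,160+v/4,z)[:2]-O;print(q@X,q@Y)
E
python3 -m handwheel '[{"linear":[-0.001,0,0],"twist":0},{"linear":[-0.002,0,0],"twist":0},{"linear":[-0.003,0,0],"twist":0},{"linear":[-0.004,0,0],"twist":0},{"linear":[-0.005,0,0],"twist":0},{"linear":[-0.006,0,0],"twist":0},{"linear":[-0.007,0,0],"twist":0},{"linear":[-0.008,0,0],"twist":0}]'; python3 -c "
from h import *
now()"
```

```text
0.10727272495788386 0.047380282453965805
0.10569147521413085 0.026229424864182498
0.13843134141200938 0.0010435951929080964
0.13843917124258343 0.006389813843882184
clock: 12.5
ee_pos: [0.5354, -0.0905, 0.1947]
ee_rot: [[-0.282, 0.959, 0.004], [0.959, 0.282, 0.003], [0.002, 0.004, -1.0]]
force: [0.1, 2.5, -0.7]
opening: 0.05
t 12.50 tool dock x 18.9 y 2.5 tipz 28.7 mm heading -0.05 | F dock x -2.36 y 0.84 z -0.70 open 50.0
```

```bash
python3 -m handwheel '[{"linear":[-0.0015,0,0],"twist":0},{"linear":[-0.003,0,0],"twist":0},{"linear":[-0.0045,0,0],"twist":0},{"linear":[-0.006,0,0],"twist":0},{"linear":[-0.0075,0,0],"twist":0},{"linear":[-0.009,0,0],"twist":0},{"linear":[-0.0105,0,0],"twist":0},{"linear":[-0.012,0,0],"twist":0}]'; python3 -c "
from h import *
now()";  python3 -m handwheel '[{"linear":[-0.0004,0,0],"twist":0},{"linear":[-0.0008,0,0],"twist":0},{"linear":[-0.0012,0,0],"twist":0},{"linear":[-0.0016,0,0],"twist":0},{"linear":[-0.002,0,0],"twist":0},{"linear":[-0.0024,0,0],"twist":0},{"linear":[-0.0028,0,0],"twist":0},{"linear":[-0.003,0,0],"twist":0}]'; python3 -c "
from h import *
now()"
```

```text
clock: 13.3
ee_pos: [0.5388, -0.1021, 0.1946]
ee_rot: [[-0.282, 0.959, 0.004], [0.959, 0.282, 0.003], [0.002, 0.004, -1.0]]
force: [0.4, 4.3, -0.1]
opening: 0.0501
t 13.30 tool dock x 31.0 y 2.5 tipz 28.6 mm heading -0.05 | F dock x -4.02 y 1.63 z -0.14 open 50.1
clock: 14.1
ee_pos: [0.5397, -0.105, 0.1947]
ee_rot: [[-0.282, 0.959, 0.004], [0.959, 0.282, 0.003], [0.002, 0.004, -1.0]]
force: [1.6, 3.8, -1.0]
opening: 0.0502
t 14.10 tool dock x 34.0 y 2.5 tipz 28.7 mm heading -0.05 | F dock x -3.21 y 2.61 z -1.00 open 50.2
```

```bash
python3 -m handwheel '[{"linear":[-0.0004,0,0],"twist":0},{"linear":[-0.0008,0,0],"twist":0},{"linear":[-0.0012,0,0],"twist":0},{"linear":[-0.0016,0,0],"twist":0},{"linear":[-0.002,0,0],"twist":0},{"linear":[-0.0024,0,0],"twist":0},{"linear":[-0.0028,0,0],"twist":0},{"linear":[-0.003,0,0],"twist":0}]'; python3 -c "
from h import *
now()"
```

```text
clock: 14.9
ee_pos: [0.5406, -0.1079, 0.1947]
ee_rot: [[-0.282, 0.959, 0.004], [0.959, 0.282, 0.003], [0.002, 0.005, -1.0]]
force: [0.8, 4.3, -0.5]
opening: 0.0503
t 14.90 tool dock x 37.0 y 2.5 tipz 28.7 mm heading -0.05 | F dock x -3.85 y 1.98 z -0.47 open 50.3
```

```bash
python3 -m handwheel '[{"linear":[-0.0003,0,0],"twist":0},{"linear":[-0.0006,0,0],"twist":0},{"linear":[-0.0009,0,0],"twist":0},{"linear":[-0.0012,0,0],"twist":0},{"linear":[-0.0015,0,0],"twist":0},{"linear":[-0.0017,0,0],"twist":0},{"linear":[-0.0019,0,0],"twist":0},{"linear":[-0.002,0,0],"twist":0}]'; python3 -c "
from h import *
now()"
```

```text
clock: 15.7
ee_pos: [0.5412, -0.1098, 0.1947]
ee_rot: [[-0.282, 0.959, 0.004], [0.959, 0.282, 0.003], [0.002, 0.005, -1.0]]
force: [1.2, 5.4, -0.5]
opening: 0.0501
t 15.70 tool dock x 39.0 y 2.5 tipz 28.7 mm heading -0.05 | F dock x -4.86 y 2.74 z -0.52 open 50.1
```

```bash
python3 -m handwheel '[{"linear":[-0.0003,0,0],"twist":0},{"linear":[-0.0006,0,0],"twist":0},{"linear":[-0.0009,0,0],"twist":0},{"linear":[-0.0012,0,0],"twist":0},{"linear":[-0.0015,0,0],"twist":0},{"linear":[-0.0017,0,0],"twist":0},{"linear":[-0.0019,0,0],"twist":0},{"linear":[-0.002,0,0],"twist":0}]'; python3 -c "
from h import *
now()"
```

```text
clock: 16.5
ee_pos: [0.5417, -0.1117, 0.1947]
ee_rot: [[-0.282, 0.959, 0.004], [0.959, 0.282, 0.003], [0.002, 0.005, -1.0]]
force: [1.9, 4.6, 0.3]
opening: 0.0502
t 16.50 tool dock x 41.0 y 2.5 tipz 28.7 mm heading -0.05 | F dock x -3.91 y 3.15 z 0.27 open 50.2
```

```bash
python3 -m handwheel '[{"linear":[-0.0003,0,0],"twist":0},{"linear":[-0.0006,0,0],"twist":0},{"linear":[-0.0009,0,0],"twist":0},{"linear":[-0.0012,0,0],"twist":0},{"linear":[-0.0015,0,0],"twist":0},{"linear":[-0.0017,0,0],"twist":0},{"linear":[-0.0019,0,0],"twist":0},{"linear":[-0.002,0,0],"twist":0}]'; python3 -c "
from h import *
now()"
```

```text
clock: 17.3
ee_pos: [0.5423, -0.1137, 0.1947]
ee_rot: [[-0.282, 0.959, 0.004], [0.959, 0.282, 0.003], [0.002, 0.005, -1.0]]
force: [1.3, 4.6, -1.0]
opening: 0.05
t 17.30 tool dock x 43.1 y 2.5 tipz 28.7 mm heading -0.05 | F dock x -4.02 y 2.51 z -0.98 open 50.0
```

```bash
python3 -m handwheel '[{"linear":[-0.0003,0,0],"twist":0},{"linear":[-0.0006,0,0],"twist":0},{"linear":[-0.0009,0,0],"twist":0},{"linear":[-0.0012,0,0],"twist":0},{"linear":[-0.0015,0,0],"twist":0},{"linear":[-0.0017,0,0],"twist":0},{"linear":[-0.0019,0,0],"twist":0},{"linear":[-0.002,0,0],"twist":0}]'; python3 -c "
from h import *
now()"
```

```text
clock: 18.1
ee_pos: [0.5429, -0.1155, 0.1947]
ee_rot: [[-0.282, 0.959, 0.004], [0.959, 0.282, 0.003], [0.002, 0.005, -1.0]]
force: [0.7, 6.0, 0.1]
opening: 0.0499
t 18.10 tool dock x 45.0 y 2.5 tipz 28.7 mm heading -0.05 | F dock x -5.52 y 2.41 z 0.05 open 49.9
```

```bash
python3 -m handwheel '[{"linear":[-0.0003,0,0],"twist":0},{"linear":[-0.0006,0,0],"twist":0},{"linear":[-0.0009,0,0],"twist":0},{"linear":[-0.001,0,0],"twist":0},{"linear":[-0.001,0,0],"twist":0},{"linear":[-0.001,0,0],"twist":0},{"linear":[-0.001,0,0],"twist":0},{"linear":[-0.001,0,0],"twist":0}]'; python3 -c "
from h import *
now()"
```

```text
clock: 18.9
ee_pos: [0.5431, -0.1162, 0.1947]
ee_rot: [[-0.283, 0.959, 0.003], [0.959, 0.282, 0.004], [0.003, 0.004, -1.0]]
force: [1.3, 7.3, 0.6]
opening: 0.0496
t 18.90 tool dock x 45.6 y 2.5 tipz 28.7 mm heading -0.05 | F dock x -6.59 y 3.34 z 0.55 open 49.6
```

```bash
python3 -m handwheel '[{"linear":[-0.0005,0,0],"twist":0},{"linear":[-0.001,0,0],"twist":0},{"linear":[-0.0015,0,0],"twist":0},{"linear":[-0.0015,0,0],"twist":0},{"linear":[-0.0015,0,0],"twist":0},{"linear":[-0.0015,0,0],"twist":0},{"linear":[-0.0015,0,0],"twist":0},{"linear":[-0.0015,0,0],"twist":0}]'; python3 -c "
from h import *
now()"
```

```text
clock: 19.7
ee_pos: [0.5434, -0.1171, 0.1946]
ee_rot: [[-0.283, 0.959, 0.003], [0.959, 0.283, 0.005], [0.004, 0.004, -1.0]]
force: [0.6, 8.8, 2.3]
opening: 0.0502
t 19.70 tool dock x 46.6 y 2.6 tipz 28.6 mm heading -0.04 | F dock x -8.24 y 3.02 z 2.28 open 50.2
```

```bash
python3 -m handwheel '[{"linear":[-0.0005,0,0],"twist":0},{"linear":[-0.001,0,0],"twist":0},{"linear":[-0.0015,0,0],"twist":0},{"linear":[-0.002,0,0],"twist":0},{"linear":[-0.002,0,0],"twist":0},{"linear":[-0.002,0,0],"twist":0},{"linear":[-0.002,0,0],"twist":0},{"linear":[-0.002,0,0],"twist":0}]'; python3 -c "
from h import *
now()"
```

```text
clock: 20.5
ee_pos: [0.5438, -0.1182, 0.1947]
ee_rot: [[-0.283, 0.959, 0.001], [0.959, 0.283, 0.007], [0.006, 0.003, -1.0]]
force: [-0.9, 10.8, 3.2]
opening: 0.05
t 20.50 tool dock x 47.8 y 2.6 tipz 28.7 mm heading -0.03 | F dock x -10.67 y 2.18 z 3.23 open 50.0
```

```bash
python3 -m handwheel '[{"linear":[-0.0005,0,0],"twist":0},{"linear":[-0.001,0,0],"twist":0},{"linear":[-0.0015,0,0],"twist":0},{"linear":[-0.0018,0,0],"twist":0},{"linear":[-0.0018,0,0],"twist":0},{"linear":[-0.0018,0,0],"twist":0},{"linear":[-0.0018,0,0],"twist":0},{"linear":[-0.0018,0,0],"twist":0}]'; python3 -c "
from h import *
now()
for i in range(6): read_camera('top'); now()"
```

```text
clock: 21.3
ee_pos: [0.5441, -0.1189, 0.1947]
ee_rot: [[-0.283, 0.959, 0.0], [0.959, 0.283, 0.009], [0.009, 0.003, -1.0]]
force: [-0.2, 12.4, 4.0]
opening: 0.0502
t 21.30 tool dock x 48.6 y 2.7 tipz 28.7 mm heading -0.02 | F dock x -11.94 y 3.27 z 3.96 open 50.2
t 21.35 tool dock x 48.6 y 2.7 tipz 28.7 mm heading -0.02 | F dock x -12.06 y 2.77 z 3.83 open 50.0
t 21.40 tool dock x 48.6 y 2.7 tipz 28.7 mm heading -0.02 | F dock x -12.15 y 2.06 z 4.26 open 50.0
t 21.45 tool dock x 48.6 y 2.7 tipz 28.7 mm heading -0.02 | F dock x -12.07 y 1.89 z 4.43 open 49.8
t 21.50 tool dock x 48.6 y 2.7 tipz 28.7 mm heading -0.02 | F dock x -12.05 y 2.26 z 4.50 open 49.9
t 21.55 tool dock x 48.6 y 2.7 tipz 28.7 mm heading -0.01 | F dock x -13.06 y 2.68 z 3.12 open 50.1
t 21.60 tool dock x 48.6 y 2.7 tipz 28.7 mm heading -0.02 | F dock x -12.68 y 3.39 z 3.82 open 50.3
```

```bash
python3 -c "
from h import *
for i in range(10): read_camera('top')
now()"; python3 -m handwheel '[{"linear":[0.001,0,0],"twist":0},{"linear":[0.002,0,0],"twist":0},{"linear":[0.003,0,0],"twist":0},{"linear":[0.005,0,0],"twist":0},{"linear":[0.010,0,0],"twist":0},{"linear":[0.020,0,0],"twist":0},{"linear":[0.030,0,0],"twist":0},{"linear":[0.040,0,0],"twist":0}]'; python3 -c "
from h import *
now()"; python3 -m handwheel '[{"linear":[0,0,-0.03],"twist":0},{"linear":[0,0,-0.06],"twist":0},{"linear":[0.03,0,-0.10],"twist":0},{"linear":[0.07,0,-0.14],"twist":0},{"linear":[0.12,0,-0.18],"twist":0},{"linear":[0.16,0,-0.2],"twist":0},{"linear":[0.2,0,-0.2],"twist":0},{"linear":[0.2,0,-0.2],"twist":0}]'
python3 - <<'E'
from h import *
now()
im=read_camera('top');cv2.imwrite('pics/top9.png',im)
s=read_camera('scene')
a=cv2.resize(im[160:280,250:410],(640,480),interpolation=cv2.INTER_CUBIC)
cv2.imwrite('pics/c9.png',a); cv2.imwrite('pics/s9.png',cv2.resize(s[120:300,210:410],None,fx=3,fy=3,interpolation=cv2.INTER_CUBIC))
E
```

```text
t 22.10 tool dock x 48.6 y 2.7 tipz 28.7 mm heading -0.02 | F dock x -12.65 y 3.21 z 4.11 open 50.3
clock: 22.9
ee_pos: [0.5324, -0.0795, 0.1951]
ee_rot: [[-0.283, 0.959, 0.0], [0.959, 0.283, 0.009], [0.009, 0.003, -1.0]]
force: [-0.2, 0.3, -0.0]
opening: 0.05
t 22.90 tool dock x 7.5 y 2.7 tipz 29.1 mm heading -0.00 | F dock x -0.32 y -0.09 z -0.04 open 50.0
clock: 23.7
ee_pos: [0.4737, 0.1147, 0.3985]
ee_rot: [[-0.288, 0.958, 0.003], [0.957, 0.288, 0.01], [0.009, 0.005, -1.0]]
force: [0.2, 0.4, -0.1]
opening: 0.0502
t 23.70 tool dock x -195.4 y 1.4 tipz 232.5 mm heading 0.30 | F dock x -0.37 y 0.29 z -0.06 open 50.2
```

View pics/c9.png

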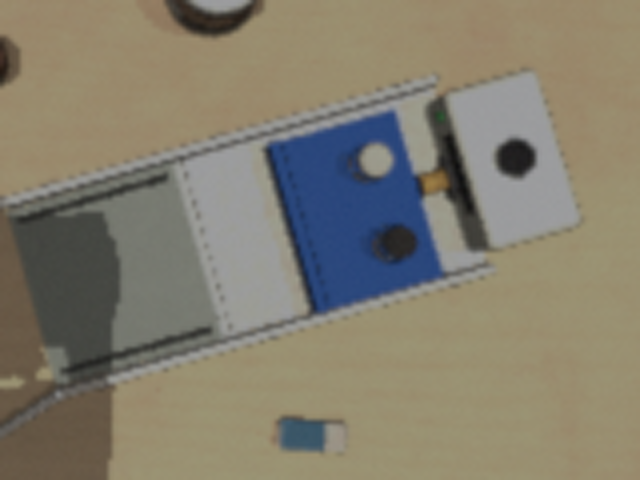

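View pics/s9.png

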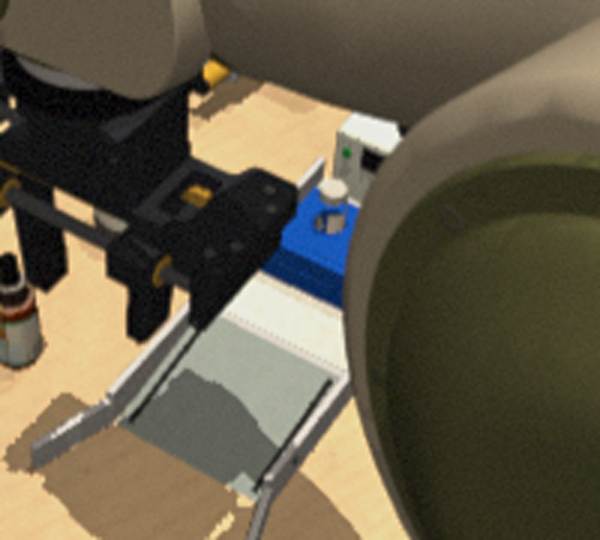

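The tray lies flat and straight on the deck against the nose, both vials upright. The wall's rear edge is well past the lip, and the eraser and jar are in place.

```bash
python3 -c "
from h import *
now(); print(close_job())"
```

```text
t 23.80 tool dock x -192.0 y 1.9 tipz 231.0 mm heading 0.15 | F dock x 0.43 y 0.61 z -0.22 open 50.1
the job is handed in; nothing more can be done
None
```

The tray is on the reader's deck behind the lip, straight and with both vials upright. I handed the job in at about 24 s; no verdict is reported.

- **How it got there:** I pushed the tray by its rear wall with the two half-open fingers. I turned it in line before the ramp, then slid it up and over the lip without gripping or lifting it.
- **Pressing the nose:** I approached in 2–3 mm steps, then steps of about 1 mm once I felt contact. At the hold the wrist read about 12–13 N. Sliding on the deck alone took about 4 N, so the nose saw roughly 8–9 N. I held that for just over 1 s, then backed off and raised the arm clear.
- **Last checks:** The top view shows the tray square on the deck against the nose, with its rear well past the lip. The eraser and jar look unmoved there, as does the dropper in the scene view. The arm touched nothing and its force read near zero.
- **Not confirmed:** The nose force is inferred from the wrist reading, not measured directly. The reader's front face also measured about 5 mm short of its stated 165 mm from the lip, so I found the nose by feel; contact came 2–3 mm beyond the camera estimate. In the final scene view the arm hid the black-capped vial, so for that one I relied on the top view alone.

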